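# Pack the kit tray, then unlatch the cage gate and hold it open

## Task

Pack the blue-lidded jar standing in front of the cage and the black eye loupe upright into the blue kit tray beside the block already lying in it, both fully down on its floor. Then get the cage ready for the tray: squeeze the red catch on the post open, after it the yellow catch on the gate, take the gate by its round black handle, swing it past its detent and hold it wide open, about square to the doorway or wider. A spring closes the gate, so finish while still holding the handle; leave the tray and the bystanding green specimen and gauge post where they are.

Things in the scene. Friction and masses are not known exactly. Their poses are not given: they have to be found in the camera images.
- jar: white round jar with blue lid (48 to 50 mm), body 46 mm, lid the upper 16 mm, 52 mm tall, loose, on the bench before the cage (another such jar far back on the right is scenery); origin at the centre of its underside, z up
- loupe: black round eye loupe with a white band, diameter 34 mm, 38 mm tall, loose, standing upright on the mat; origin at the centre of its underside, z up
- tray: blue open kit tray on the dark mat (2.5 mm thick), loose, 1.5 kg, outside 136 (its x) x 72 (its y) x 20 mm high, walls and floor 4 mm thick, so inside 128 x 64 mm, floor 4 mm above its origin; origin at the centre of its underside. Block, loupe and jar fill it in one row along its x with about 9 mm to spare in all
- block: flat grey steel block 35 x 60 x 10 mm lying in the tray at its -x end, 35 mm along the tray's x; origin at the centre of its underside
- cage: fixed grey bench cage, clear walls; origin under the gate line, 2.5 mm above the bench top (on feet as thick as the mat). Heights of the cage's parts count from it. Axes: x away from the robot through the doorway, y along the closed gate away from its hinge (hinge y = -100 mm, gate's free end 90, latch post 95 to 175), z up. Gate, posts, walls end 108 mm up, only tabs, rests, handle stand higher
- red_catch_tab (a point): middle (130 mm up) of the red tab on the latch post, an upright plate 20 mm (cage x) x 8 mm (cage y), top 145 mm up. It slides along the cage's +y to its rest and stays where it is left (about 4 N friction, no spring)
- red_rest (a point): middle (130 mm up) of the red catch's dark fixed rest, an upright plate 20 x 8 mm, 28 mm centre to centre along the cage's +y from the latched red tab, 12 mm when squeezed home. Only the tab moves: squeeze with the fingers centred 6 mm from the rest's middle towards the tab, closing along the cage's y from over 55 mm open to 20 mm
- red_catch (a joint): travel of the red tab (m): 0 latched, 0.016 fully squeezed; its bolt lets go of the gate at 0.008
- yellow_catch_tab (a point): middle of the yellow tab on the gate, same size and heights as the red one. It slides along the gate towards the hinge (cage's -y with the gate closed) to its rest and stays where it is left (about 4 N friction, no spring)
- yellow_rest (a point): middle of the dark fixed rest of the yellow catch on the gate, same plate as the red rest, on the hinge side of the yellow tab, 28 mm from it when latched, 12 mm when squeezed; squeeze in the same way, the fingers centred 6 mm from the rest's middle towards the tab
- yellow_catch (a joint): travel of the yellow tab (m): 0 latched, 0.016 fully squeezed; its bolt clears the post at 0.008
- handle: round black upright handle on the gate top near the free end, diameter 16 mm, 150 mm from the hinge line, 108 to 157 mm up; its grip revolves freely on its own axis, so the fingers need not turn with the gate; origin at its foot
- handle_mid (a point): point on the handle's axis, 136 mm up, at the height to grip
- gate_hinge (a point): on the gate's upright hinge line, 108 mm up; the handle travels round it on a circle of 150 mm
- gate (a joint): gate angle (rad): 0 closed, grows as it swings towards the robot (anticlockwise from above, the handle going to the cage's -x), stop at 1.75. The closing spring needs 0.7 N at the handle when shut and 2.2 N at 1.5 rad; a spring plunger resists with some 5 N more near 0.6 to 0.8 rad; let go beyond it, the gate swings back to rest on it near 0.95
- green_specimen: green round specimen, 30 mm diameter, 15 mm tall, bystander, loose; origin at the centre of its underside
- gauge_post: black gauge post, the nearest of the three at the back left, 46 mm wide, 126 mm tall, bystander standing upright, loose; origin at the centre of its underside
Mind the look-alikes: they are no part of the job. Of the things like the loupe, leave any that is pink; of the rest the smaller one is meant. Leave any pink or purple look-alike of the block alone.

How it is judged:
On the way, in this order (a step that is already met when the one before it is completed fails the run):
1. jar and loupe stand on the tray's floor and are let go (z of jar in the frame of tray between 0.001 and 0.008 m and horizontal distance between jar and tray below 0.05 m and angle between each of jar, loupe, block's own z axis and vertical below 0.1 rad and z of loupe in the frame of tray between 0.001 and 0.008 m and horizontal distance between loupe and tray below 0.053 m and z of block in the frame of tray below 0.008 m and contact force between the fingers and jar below 0.3 N and contact force between the fingers and loupe below 0.3 N), for 0.2 s.
2. red catch squeezed open (value of joint red_catch above 0.008 m), for 0.1 s.
3. yellow catch squeezed open (value of joint yellow_catch above 0.008 m), for 0.1 s.
4. gate swung past its detent (value of joint gate above 1 rad), for 0.1 s.
At the end, for the whole second after the job is handed in: Jar, loupe and block still on the tray's floor (within 4 mm), upright within 0.1 rad; both catches squeezed open (over 7 mm); gate at more than 1.35 rad and still, with the fingers pressing or gripping its handle with more than 1 N through the last second (z of jar in the frame of tray between 0.001 and 0.008 m and horizontal distance between jar and tray below 0.05 m and angle between each of jar, loupe, block's own z axis and vertical below 0.1 rad and z of loupe in the frame of tray between 0.001 and 0.008 m and horizontal distance between loupe and tray below 0.053 m and z of block in the frame of tray below 0.008 m and value of joint gate above 1.35 rad and velocity of joint gate between -0.1 and 0.1 rad/s and contact force between the fingers and handle above 1 N and value of joint each of red_catch, yellow_catch above 0.007 m); the arm keeps its last pose, push and grip.
It fails at once if a bystander is shifted by more than 30 mm or knocked over (distance of any of green_specimen, gauge_post from where it was at the start of the episode above 0.03 m or angle between gauge_post's own z axis and vertical above 0.3 rad).
It fails at once if the tray is pushed more than 40 mm (distance of tray from where it was at the start of the episode above 0.04 m).
It fails at once if the gate is forced while a catch is still latched (value of joint gate above 0.12 rad and value of joint any of red_catch, yellow_catch below 0.005 m).
It also fails if it takes over 72 s, if anything falls off the work surface, if the arm or the gripper's body presses on something with over 40 N, if the wrist force passes 120 N, or if a joint passes its speed limit or range.

## Robot

A 6-joint arm with a two-finger parallel gripper is mounted at the origin on a cart in front of the work surface, level with it; the furniture and walls round the work are solid. World frame = base frame: x ahead of the robot, y to its left, z up, the work surface at z = 0. Lengths are in m, angles in rad, forces in N, time in s.
With the tool pointing down it reaches from about 0.3 to 0.875 m from the base axis. Payload 6.4 kg.
Tool frame: the origin (TCP) lies between the finger pads; the fingertips stand 8 mm ahead of it and the grasp point (between the pads) lies 11 mm behind it (ctrl.finger_overhang is the distance from the TCP to the fingertips, in m); z points along the fingers, y is the line along which they close (so a half turn about z gives the same grasp; the last joint's range is limited). The gripper opens to 85 mm and grips with 20 to 120 N. Pads are 22 mm wide; open, the fingers measure 114 mm over their backs; the gripper's body (76 mm by 85 mm) begins 54 mm behind the grasp point. The pads swing forward as they close: fully open they stand 13 mm farther back than shut.
Start: joints at [-1.459, 0.181, 1.607, -0, 1.354, -0.206], TCP at [0.18, -0.546, 0.239] pointing down, gripper open.
Joint ranges: [-2.99, 2.99], [-0.89, 2.07], [0.3, 2.58], [-1.14, 4.28], [0, 2.63], [-3.12, 3.12]. Speed limits (rad/s): [2.57, 2.57, 3.01, 3.14, 3.14, 3.14].

## Interface

Orientations are given as a unit quaternion [w, x, y, z].
In Python, from bench import ctrl, camera gives the robot as it stands.
- The arm moves only by the shell command python3 -m pendant 'ROWS' [OPENING]. ROWS is JSON, a list of rows, each a list of 6 numbers: the shift along the world's x, y, z normalised to -1 to 1, where 1 is 200 mm, then the turn, a rotation vector about the world's x, y, z normalised to -1 to 1, where 1 is pi/2 rad. In form: [[dx, dy, dz, rx, ry, rz], ...]. A call has exactly 10 rows; each row shifts and turns the commanded pose from where the row before left it; what a row does not reach is not made up. A row lasts 1/8 s, in which the tool goes at most 62.5 mm and 10.7 degrees, less where a joint would pass 70% of its speed; a pose out of reach is approached as far as the arm can. A call with a number of a shift or a turn outside -1 to 1 is refused whole. A call with a gripper value outside its range is refused whole. OPENING is the opening, from -1 (shut) to 1 (fully open), set as the call begins (- or left out, the last holds). The fingers move at their own pace and stop on an object; the grip force is fixed at half the most. Time passes only in rows, so rows that do not move let the fingers close, or fill a call up. It gives the time, the measured TCP pose, the force, the opening and the grip force at its end, in the units of the state.
- ctrl.get_obs(): the state, without advancing time (a new reading comes with each control period).
- camera(name): name is "scene" or "top"; returns a dict with "color" (420x560x3 uint8, blue, green, red), "fx", "fy", "cx", "cy" (pixels), "xyz" and "rotation" of the camera in the world. Camera axes: x right, y down, z forward; pixel columns grow to the right and rows downward; lengths in m; the calibration is good to about 2 mm. A picture is of the moment at which its call begins. There is no depth.
- ctrl.hand_in(): hands the job in; it is judged then, once.
The state is a dict: "time_s": time; "q": joint angles; "dq": joint speeds; "joint_efforts": joint torques, N m; "eef_pos": TCP position; "eef_rot": TCP orientation; "wrist_force": force on the tool from outside, world axes, zero at the start; "torque": the same for the moment, N m; "opening": opening from 0.0 (shut) to 1.0 (fully open); "grasp_force": force on a finger pad.
Only numpy, scipy, OpenCV 4.12 (cv2) and the standard library are available. Lean on these libraries where they do the work, as an engineer would, in place of code of your own. Each camera call takes 0.05 s, during which the arm holds its last target. There are 200 camera calls.

## Working session

There is one attempt and no reset: what is moved stays moved. The work goes in short steps, Python scripts to look and compute and a shell command to move; the robot and the scene stay as the last step left them, time stands still between calls to the robot, and variables do not carry over. Pictures are saved under pics/ and viewed, at most 10 in all, crops included, and the job is handed in when it is done.

```bash
mkdir -p pics
cat > h.py <<'E'
import numpy as np, cv2
from bench import ctrl, camera
def save(n,f):
    c=camera(n); cv2.imwrite(f,c["color"]); np.savez(f[:-4]+'.npz',**{k:np.array(v) for k,v in c.items()}); return c
def load(f): return np.load(f)
def R(c):
    r=np.array(c["rotation"],float)
    if r.shape==(4,):
        from scipy.spatial.transform import Rotation as S
        r=S.from_quat(r[[1,2,3,0]]).as_matrix()
    return r
def pt(c,u,v,z):
    d=R(c)@np.array([(u-c["cx"])/c["fx"],(v-c["cy"])/c["fy"],1]); o=np.array(c["xyz"]); return o+d*(z-o[2])/d[2]
def px(c,p):
    q=R(c).T@(np.array(p)-np.array(c["xyz"])); return [float(c["cx"]+c["fx"]*q[0]/q[2]),float(c["cy"]+c["fy"]*q[1]/q[2])]
E
python3 - <<'E'
from h import *
for n in("scene","top"):
    c=save(n,f"pics/{n}0.png"); print(n,c["xyz"],c["rotation"],c["fx"],c["fy"],c["cx"],c["cy"])
o=ctrl.get_obs(); print(o["eef_pos"],o["eef_rot"],o["opening"],ctrl.finger_overhang)
E
```

```text
scene [-0.11281604  0.85900655  1.06343146] [ 0.13335615 -0.31666988  0.85829947 -0.38112774] 512.1046780769988 512.1046780769988 275.0182074532174 197.1733703844471
top [0.39996511 0.0594242  1.24801795] [ 0.03041812 -0.70566201  0.70655059 -0.04361338] 434.5454755334661 434.5454755334661 280.3081285245907 208.38749759999754
[ 0.17962451 -0.54571784  0.23848783] [-7.91275495e-04  9.87402228e-01  1.58228359e-01  1.99000628e-05] 0.9970622433932801 0.008
```

View pics/scene0.png

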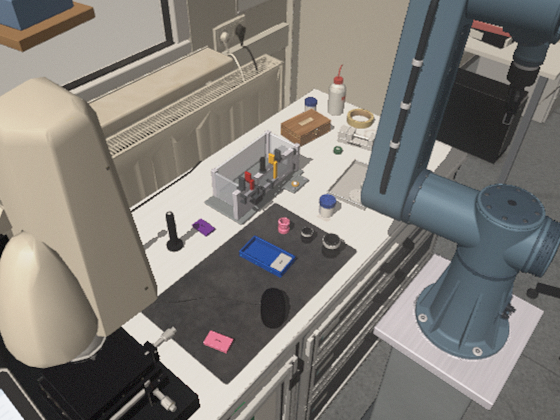

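View pics/top0.png

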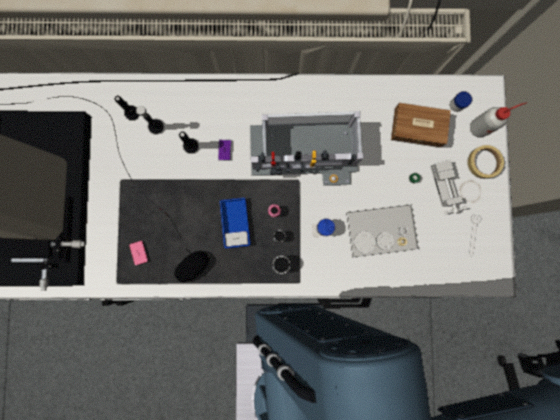

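Top view: the pink loupe is at (274,211), a small black one at (280,236) and a big black one at (281,264). I take the smaller black one at (280,236). The tray is at (235,222), the jar at (326,228), and the cage gate line runs along v≈160. I'll confirm these in enlarged crops.

Run:
```python
from h import *
t=cv2.imread('pics/top0.png'); s=cv2.imread('pics/scene0.png')
a=cv2.resize(t[190:290,212:345],(798,600),interpolation=3); cv2.imwrite('pics/c1.png',a)
a=cv2.resize(t[110:190,245:385],(798,456),interpolation=3); cv2.imwrite('pics/c2.png',a)
a=cv2.resize(s[125:275,205:345],(560,600),interpolation=3); cv2.imwrite('pics/c3.png',a)
```

```text
(no output)
```

View pics/c1.png

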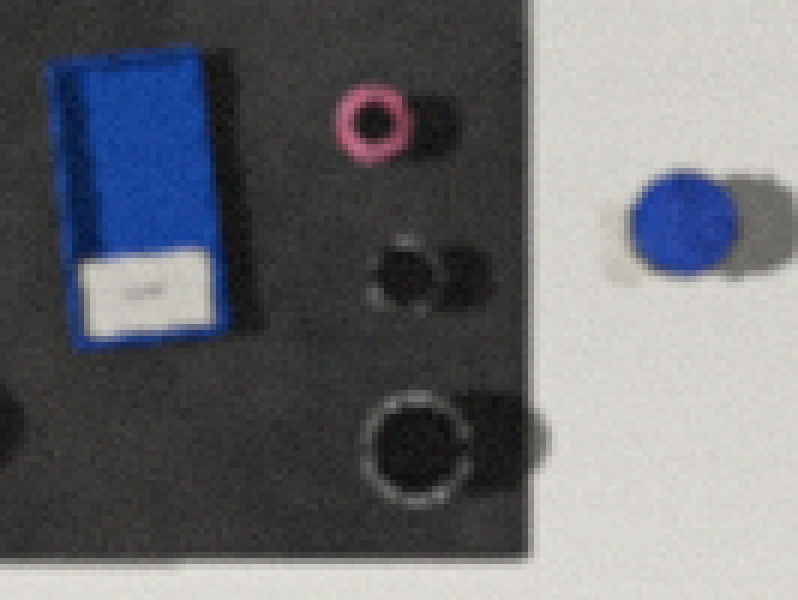

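View pics/c2.png

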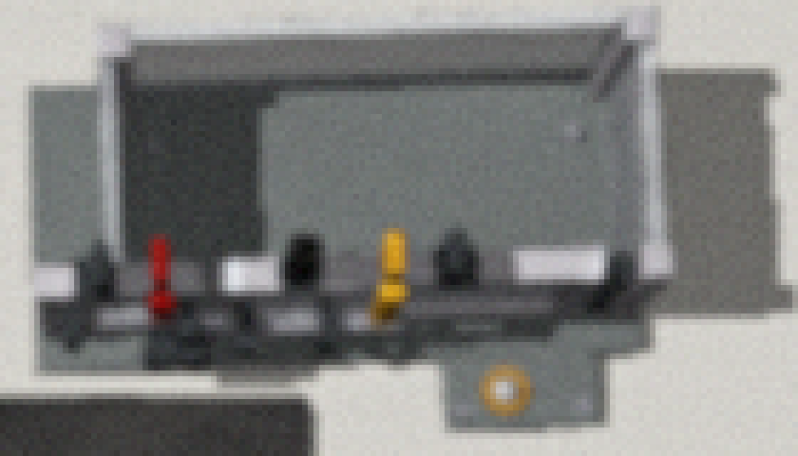

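View pics/c3.png

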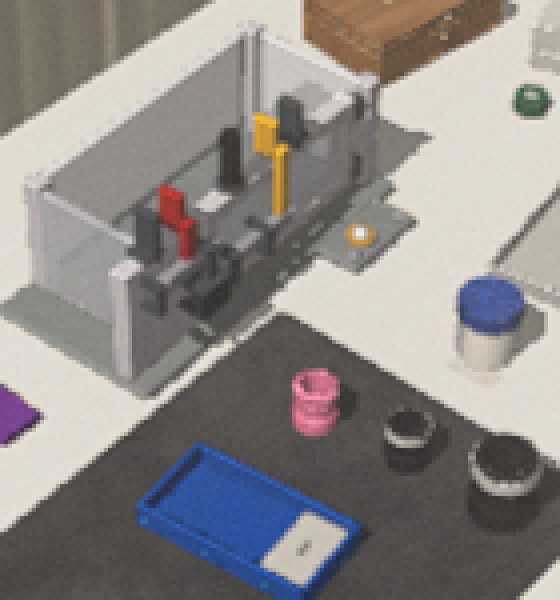

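Crops: the small black loupe with its white band is confirmed at c1 (408,275), between the pink one and the bigger black one. The jar is the one with its lid at c1 (685,223). In c2: red tab (160,258), its rest (97,268), handle top (303,250), yellow tab (394,255), its rest (458,260). Next I triangulate.

Run:
```python
from h import *
T=load('pics/top0.npz');S=load('pics/scene0.npz')
c1=lambda x,y:(212+(x+.5)/6-.5,190+(y+.5)/6-.5)
c2=lambda x,y:(245+(x+.5)/5.7-.5,110+(y+.5)/5.7-.5)
c3=lambda x,y:(205+(x+.5)/4-.5,125+(y+.5)/4-.5)
z=0.0225
P=[pt(T,*c1(*p),z)[:2] for p in((47,62),(197,45),(228,328),(78,350))]
C=np.mean(P,0); ax=P[0]+P[1]-P[2]-P[3]; print('tray',C,'len',[np.linalg.norm(P[i]-P[i-1]) for i in range(4)],'yaw x',np.arctan2(ax[1],ax[0]))
print('tray scene', [px(S,[*p,z]) for p in P],'seen',[c3(*p) for p in((135,510),(200,445),(362,525),(300,597))])
print('jar top',pt(T,*c1(685,223),.052),'loupe top',pt(T,*c1(406,275),.0405))
print('jar scene',pt(S,*c3(491,298),.052),'loupe sc',pt(S,*c3(410,425),.0405))
for n,a,b in(('red',(160,258),(172,188)),('redrest',(97,268),(147,213)),('handle',(303,247),(231,131)),('yel',(394,253),(265,118)),('yrest',(458,258),(290,98))):
    zt=.1595 if n=='handle' else .1475
    print(n,pt(T,*c2(*a),zt),pt(S,*c3(*b),zt))
import cv2
# colour blobs
for n in 'top','scene':
    im=cv2.imread(f'pics/{n}0.png'); h=cv2.cvtColor(im,cv2.COLOR_BGR2HSV)
    for nm,lo,hi in(('blue',(105,150,60),(130,255,255)),('yel',(18,150,90),(32,255,255)),('red',(0,190,80),(6,255,255)),('red2',(174,190,80),(180,255,255))):
        k,l,st,ce=cv2.connectedComponentsWithStats(cv2.inRange(h,lo,hi))
        print(n,nm,[(st[i][:5].tolist(),ce[i].round(1).tolist()) for i in range(1,k) if st[i][4]>20])
```

```text
tray [0.48978031 0.16573344] len [np.float64(0.13650534082061755), np.float64(0.07118155444687628), np.float64(0.1344234239032023), np.float64(0.07066426707064823)] yaw x 0.11640966120395009
tray scene [[237.25595916466966, 250.36596158033765], [252.5517054520977, 234.54304242119727], [293.3466363451968, 255.08441719819672], [279.56648622971517, 272.44683550151444]] seen [(238.375, 252.125), (254.625, 235.875), (295.125, 255.875), (279.625, 273.875)]
jar top [ 0.47468814 -0.08844731  0.052     ] loupe top [0.45145819 0.0398215  0.0405    ]
jar scene [ 0.47195178 -0.0900682   0.052     ] loupe sc [0.44464431 0.04158674 0.0405    ]
red [0.6545304  0.05815478 0.1475    ] [0.65300252 0.05376737 0.1475    ]
redrest [0.64986565 0.08663702 0.1475    ] [0.64771254 0.08512332 0.1475    ]
handle [ 0.65691067 -0.0059331   0.1595    ] [ 0.65437479 -0.01061768  0.1595    ]
yel [ 0.65705906 -0.04793938  0.1475    ] [ 0.65599821 -0.05007622  0.1475    ]
yrest [ 0.65480932 -0.0769925   0.1475    ] [ 0.65777675 -0.08060956  0.1475    ]
top blue [([455, 92, 16, 16, 183], [462.6, 99.3]), ([220, 198, 31, 50, 952], [234.2, 217.1]), ([318, 220, 16, 15, 198], [325.6, 226.9])]
top yel [([311, 151, 5, 15, 51], [313.3, 157.6])]
top red [([272, 152, 4, 13, 24], [272.8, 158.8])]
top red2 []
scene blue [([240, 236, 55, 41, 886], [263.1, 254.3])]
scene yel [([269, 153, 8, 25, 85], [272.6, 162.7])]
scene red []
scene red2 []
```

```bash
python3 -m pendant '[[0.12,0.266,-0.02,0,0,-0.0128],[0.12,0.266,-0.02,0,0,-0.0128],[0.12,0.266,-0.02,0,0,-0.0128],[0.12,0.266,-0.02,0,0,-0.0128],[0.12,0.266,-0.02,0,0,-0.0128],[0.12,0.266,-0.02,0,0,-0.0128],[0.12,0.266,-0.02,0,0,-0.0128],[0.12,0.266,-0.02,0,0,-0.0128],[0.12,0.266,-0.02,0,0,-0.0128],[0.12,0.266,-0.02,0,0,-0.0128]]' 1
```

```text
time_s: 1.35
eef_pos: [0.4201, -0.0123, 0.1992]
eef_rot: [0.0, 0.998, 0.058, 0.0]
wrist_force: [0.8, -0.5, 0.3]
opening: 1.003
grasp_force: 0.0
```

```bash
python3 -m pendant '[[0.075,0.13,-0.1,0,0,0],[0.075,0.132,-0.1,0,0,0],[0,0,-0.15,0,0,0],[0,0,-0.15,0,0,0],[0,0,-0.15,0,0,0],[0,0,-0.11,0,0,0],[0,0,-0.1,0,0,0],[0,0,0,0,0,0],[0,0,0,0,0,0],[0,0,0,0,0,0]]' 1 && python3 -m pendant '[[0,0,0,0,0,0],[0,0,0,0,0,0],[0,0,0,0,0,0],[0,0,0,0,0,0],[0,0,0,0,0,0],[0,0,0,0,0,0],[0,0,0,0,0,0],[0,0,0,0,0,0],[0,0,0,0,0,0],[0,0,0,0,0,0]]' -1
```

```text
time_s: 2.6
eef_pos: [0.4505, 0.0381, 0.0282]
eef_rot: [0.0, 0.998, 0.058, 0.001]
wrist_force: [0.8, -0.1, -0.0]
opening: 0.997
grasp_force: 0.0
time_s: 3.85
eef_pos: [0.4499, 0.0381, 0.0278]
eef_rot: [0.0, 0.998, 0.058, 0.0]
wrist_force: [-0.6, -1.4, 4.9]
opening: 0.34
grasp_force: 58.8
```

```bash
python3 -m pendant '[[0,0,0.12,0,0,0],[0,0,0.15,0,0,0],[0.03,0.1,0.05,0,0,0],[0.03,0.12,0,0,0,0],[0.03,0.12,0,0,0,0],[0.03,0.12,0,0,0,0],[0.03,0.11,0,0,0,0],[0.017,0.065,0,0,0,0],[0,0,0,0,0,0],[0,0,0,0,0,0]]' -1
python3 - <<'E'
from h import *
t=save('top','pics/top1.png')['color'];s=save('scene','pics/scene1.png')['color']
a=cv2.resize(t[180:270,190:300],(440,360),interpolation=3); b=cv2.resize(s[170:290,215:305],(270,360),interpolation=3)
cv2.imwrite('pics/c4.png',np.hstack([a,b]))
E
```

```text
time_s: 5.1
eef_pos: [0.4828, 0.1647, 0.0911]
eef_rot: [0.0, 0.998, 0.058, -0.0]
wrist_force: [-0.2, 0.2, -0.4]
opening: 0.345
grasp_force: 59.7
```

View pics/c4.png

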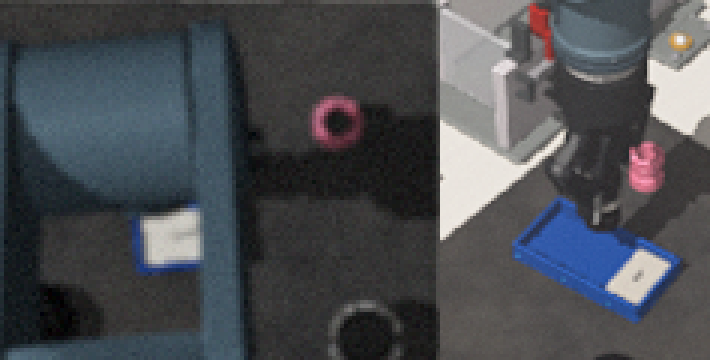

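Crop: the loupe is held between the fingers at (605,210), over the tray and beside the block. I lower and release it.

```bash
python3 -m pendant '[[0.002,0.001,-0.08,0,0,0],[0,0,-0.08,0,0,0],[0,0,-0.06,0,0,0],[0,0,-0.04,0,0,0],[0,0,-0.02,0,0,0],[0,0,-0.013,0,0,0],[0,0,0,0,0,0],[0,0,0,0,0,0],[0,0,0,0,0,0],[0,0,0,0,0,0]]' -1
```

```text
time_s: 6.45
eef_pos: [0.4836, 0.1654, 0.0329]
eef_rot: [-0.0, 0.998, 0.058, 0.0]
wrist_force: [0.2, 0.9, -0.4]
opening: 0.338
grasp_force: 59.7
```

```bash
python3 -m pendant '[[0,0,-0.004,0,0,0],[0,0,0,0,0,0],[0,0,0,0,0,0],[0,0,0,0,0,0],[0,0,0,0,0,0],[0,0,0.03,0,0,0],[0,0,0.12,0,0,0],[0,0,0.2,0,0,0],[0,0,0.15,0,0,0],[0,0,0,0,0,0]]' 0.4
```

```text
time_s: 7.7
eef_pos: [0.4856, 0.1656, 0.135]
eef_rot: [-0.0, 0.998, 0.058, 0.003]
wrist_force: [-0.2, 0.4, -0.2]
opening: 0.698
grasp_force: 0.0
```

```bash
python3 -m pendant '[[-0.008,-0.21,0,0,0,0],[-0.008,-0.22,0,0,0,0],[-0.008,-0.22,0,0,0,0],[-0.008,-0.22,0,0,0,0],[-0.008,-0.22,0,0,0,0],[-0.008,-0.18,0,0,0,0],[0,0,-0.1,0,0,0],[0,0,-0.1,0,0,0],[0,0,0,0,0,0],[0,0,0,0,0,0]]' 1
python3 - <<'E'
from h import *
t=save('top','pics/top2.png')['color'];s=save('scene','pics/scene2.png')['color']
a=cv2.resize(t[190:255,205:270],(390,390),interpolation=3); b=cv2.resize(s[170:290,230:350],(390,390),interpolation=3)
cv2.imwrite('pics/c5.png',np.hstack([a,b])); print(ctrl.get_obs()['eef_pos'])
E
```

```text
time_s: 8.95
eef_pos: [0.4739, -0.0885, 0.092]
eef_rot: [-0.0, 0.998, 0.058, -0.0]
wrist_force: [-0.3, 0.3, 0.5]
opening: 1.005
grasp_force: 0.0
[ 0.47445044 -0.08868532  0.09258895]
```

View pics/c5.png

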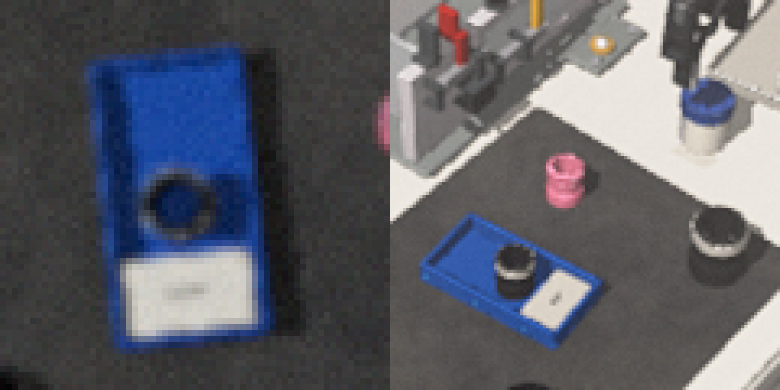

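The loupe stands upright in the tray at crop (179,206), ahead of the block. I'll grasp the jar and measure where the loupe is.

```bash
python3 - <<'E'
from h import *
T=load('pics/top2.npz'); c=lambda x,y:(205+(x+.5)/6-.5,190+(y+.5)/6-.5)
P=[pt(T,*c(*p),.0225)[:2] for p in((90,62),(243,48),(273,330),(120,350))]
C=np.mean(P,0); ax=P[0]+P[1]-P[2]-P[3]; ax/=np.linalg.norm(ax); n=np.array([-ax[1],ax[0]])
print(C,ax)
for nm,p,z in(('loupe',(179,206),.0445),('blocktopedge',(187,254),.0165),('blockbot',(195,336),.0165)):
    d=pt(T,*c(*p),z)[:2]-C; print(nm,d@ax,d@n)
E
python3 -m pendant '[[0,0,-0.1,0,0,0],[0,0,-0.1,0,0,0],[0,0,-0.06,0,0,0],[0,0,-0.04,0,0,0],[0,0,0,0,0,0],[0,0,0,0,0,0],[0,0,0,0,0,0],[0,0,0,0,0,0],[0,0,0,0,0,0],[0,0,0,0,0,0]]' 1 && python3 -m pendant '[[0,0,0,0,0,0],[0,0,0,0,0,0],[0,0,0,0,0,0],[0,0,0,0,0,0],[0,0,0,0,0,0],[0,0,0,0,0,0],[0,0,0,0,0,0],[0,0,0,0,0,0],[0,0,0,0,0,0],[0,0,0,0,0,0]]' -1
```

```text
[0.48918865 0.16478894] [0.99361302 0.11284133]
loupe -0.00595657213741937 -0.00011311939616251876
blocktopedge -0.026730892044714617 0.000705305666257166
blockbot -0.06547716386728808 0.001000056908374244
time_s: 10.3
eef_pos: [0.4739, -0.0886, 0.032]
eef_rot: [0.0, 0.998, 0.058, 0.0]
wrist_force: [-0.6, 1.0, -0.2]
opening: 0.997
grasp_force: 0.0
time_s: 11.55
eef_pos: [0.4742, -0.0887, 0.0322]
eef_rot: [0.0, 0.998, 0.058, 0.0]
wrist_force: [-0.6, 0.4, 5.9]
opening: 0.53
grasp_force: 61.8
```

```bash
python3 -m pendant '[[0,0,0.12,0,0,0],[0,0,0.18,0,0,0],[0.03,0.15,0.1,0,0,0],[0.04,0.2,0,0,0,0],[0.04,0.2,0,0,0,0],[0.04,0.2,0,0,0,0],[0.04,0.2,0,0,0,0],[0.04,0.2,0,0,0,0],[0.039,0.142,0,0,0,0],[0,0,0,0,0,0]]' -1 && python3 -m pendant '[[0,0,-0.08,0,0,0],[0,0,-0.1,0,0,0],[0,0,-0.08,0,0,0],[0,0,-0.05,0,0,0],[0,0,-0.03,0,0,0],[0,0,0,0,0,0],[0,0,0,0,0,0],[0,0,0,0,0,0],[0,0,0,0,0,0],[0,0,0,0,0,0]]' -1
```

```text
time_s: 12.8
eef_pos: [0.5274, 0.1714, 0.1113]
eef_rot: [-0.0, 0.998, 0.06, -0.0]
wrist_force: [-0.0, -0.3, -0.7]
opening: 0.533
grasp_force: 61.9
time_s: 14.05
eef_pos: [0.5278, 0.1698, 0.0441]
eef_rot: [-0.0, 0.998, 0.058, 0.0]
wrist_force: [1.0, -0.8, -2.0]
opening: 0.531
grasp_force: 61.9
```

```bash
python3 -m pendant '[[0,0,-0.008,0,0,0],[0,0,-0.008,0,0,0],[0,0,-0.008,0,0,0],[0,0,0,0,0,0],[0,0,0,0,0,0],[0,0,0,0,0,0],[0,0,0,0,0,0],[0,0,0,0,0,0],[0,0,0,0,0,0],[0,0,0,0,0,0]]' -1
```

```text
time_s: 15.3
eef_pos: [0.5277, 0.1698, 0.0391]
eef_rot: [-0.0, 0.998, 0.058, 0.0]
wrist_force: [-0.4, 0.6, -1.2]
opening: 0.531
grasp_force: 61.9
```

```bash
python3 -m pendant '[[0,0,0,0,0,0],[0,0,0,0,0,0],[0,0,0,0,0,0],[0,0,0,0,0,0],[0,0,0.05,0,0,0],[0,0,0.15,0,0,0],[0,0,0.2,0,0,0],[0,0,0.25,0,0,0],[0,0,0.2,0,0,0],[-0.1,-0.25,0,0,0,0]]' 0.7 && python3 -m pendant '[[-0.15,-0.25,0,0,0,0],[-0.1,-0.25,0,0,0,0],[0,-0.25,0,0,0,0],[0,-0.2,0,0,0,0],[0,0,0,0,0,0],[0,0,0,0,0,0],[0,0,0,0,0,0],[0,0,0,0,0,0],[0,0,0,0,0,0],[0,0,0,0,0,0]]' 0.7
python3 - <<'E'
from h import *
t=save('top','pics/top3.png')['color'];s=save('scene','pics/scene3.png')['color']
a=cv2.resize(t[195:250,210:265],(330,330),interpolation=3); b=cv2.resize(s[220:280,230:305],(412,330),interpolation=3)
c=cv2.resize(t[148:170,245:340],(742,172),interpolation=3)
cv2.imwrite('pics/c6.png',np.vstack([np.hstack([a,b]),c])); print(ctrl.get_obs()['eef_pos'])
E
```

```text
time_s: 16.55
eef_pos: [0.5109, 0.1211, 0.2145]
eef_rot: [-0.0, 0.998, 0.06, 0.005]
wrist_force: [0.2, -0.2, -0.6]
opening: 0.85
grasp_force: 0.0
time_s: 17.8
eef_pos: [0.4577, -0.0699, 0.2091]
eef_rot: [-0.0, 0.998, 0.059, -0.0]
wrist_force: [0.4, 0.4, 0.7]
opening: 0.85
grasp_force: 0.0
[ 0.45771951 -0.07009324  0.2090859 ]
```

View pics/c6.png

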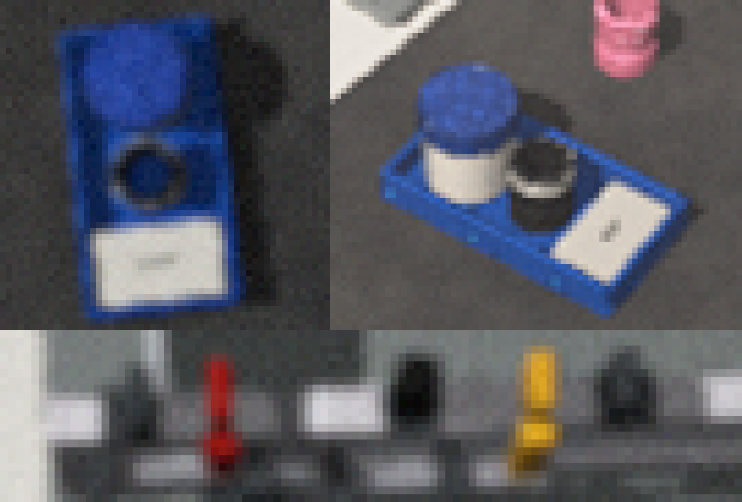

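Both stand upright in the tray in one row with the block. In the bottom strip the red tab is at x≈218, its rest at x≈133, the handle at x≈415, the yellow tab at x≈540 and its rest at x≈628. I fit the cage pose from these.

Run:
```python
from h import *
from scipy.optimize import least_squares
T=load('pics/top3.npz'); S=load('pics/scene0.npz')
c=lambda x,y:(245+(x+.5)/7.81-.5,148+(y-330+.5)/7.82-.5)
c3=lambda x,y:(205+(x+.5)/4-.5,125+(y+.5)/4-.5)
F=[('rt',218,386,.1475),('rr',133,394,.1475),('h',415,378,.1595),('yt',540,378,.1475),('yr',628,382,.1475)]
for n,x,y,z in F: print(n,pt(T,*c(x,y),z).round(4))
# fit: x0,y0,yaw, red tab y, yellow tab y  (tab/rest x offset = shared xo)
def model(p):
    x0,y0,a,ry,yy=p; e=np.array([-np.sin(a),np.cos(a)]); o=np.array([x0,y0])
    return [o+e*s for s in(ry,ry+.028,.05,yy,yy-.028)]
r=least_squares(lambda p:np.ravel([m-pt(T,*c(x,y),z)[:2] for m,(n,x,y,z) in zip(model(p),F)]),[.65,-.06,.03,.115,0.01])
print(r.x.round(4),(r.fun*1000).round(1)); print(np.round(model(r.x),4))
x0,y0,a=r.x[:3]; print('hinge',x0+.1*np.sin(a),y0-.1*np.cos(a))
for m,(n,x,y,z) in zip(model(r.x),F): print(n,'scene crop c3',[(u-o)*4 for u,o in zip(px(S,[*m,z]),(205,125))])
```

```text
rt [0.6549 0.0586 0.1475]
rr [0.6521 0.0867 0.1475]
h [ 0.6549 -0.0058  0.1595]
yt [ 0.6578 -0.0479  0.1475]
yr [ 0.6565 -0.0771  0.1475]
[ 0.6568 -0.0558  0.0266  0.1145  0.0072] [-1.1  0.   0.9 -0.   0.6  0.  -1.2 -0.6  0.8  0.6]
[[ 0.6537  0.0586]
 [ 0.653   0.0866]
 [ 0.6555 -0.0058]
 [ 0.6566 -0.0485]
 [ 0.6573 -0.0765]]
hinge 0.6594371958124493 -0.15573775606178492
rt scene crop c3 [165.00750945338257, 189.4089501350412]
rr scene crop c3 [138.40634483675365, 209.32730776525887]
h scene crop c3 [223.90858294533155, 132.02752412359132]
yt scene crop c3 [261.5093883988591, 117.1504996301187]
yr scene crop c3 [285.3998272472652, 99.26187288074948]
```

```bash
python3 -m pendant '[[0.195,0.149,0,0,0,-0.0114],[0.195,0.149,0,0,0,-0.0114],[0.195,0.149,0,0,0,-0.0114],[0.195,0.149,0,0,0,-0.0114],[0.197,0.149,0,0,0,-0.0114],[0,0,0,0,0,0],[0,0,-0.15,0,0,0],[0,0,-0.15,0,0,0],[0,0,-0.13,0,0,0],[0,0,0,0,0,0]]' 0.7
```

```text
time_s: 19.15
eef_pos: [0.6506, 0.0782, 0.1205]
eef_rot: [-0.0, 1.0, 0.013, -0.003]
wrist_force: [-0.1, 0.6, 0.8]
opening: 0.849
grasp_force: 0.0
```

```bash
python3 -m pendant '[[0,0,0,0,0,0],[0,0,0,0,0,0],[0,0,0,0,0,0],[0,0,0,0,0,0],[0,0,0,0,0,0],[0,0,0,0,0,0],[0,0,0,0,0,0],[0,0,0,0,0,0],[0,0,0,0,0,0],[0,0,0,0,0,0]]' -0.5
```

```text
time_s: 20.4
eef_pos: [0.6531, 0.0788, 0.123]
eef_rot: [-0.0, 1.0, 0.014, 0.0]
wrist_force: [2.3, -4.6, 1.6]
opening: 0.253
grasp_force: 2.0
```

```bash
python3 -m pendant '[[0,0,0,0,0,0],[0,0,0,0,0,0],[0,0,0,0,0,0],[0,0,0,0,0,0],[0,0,0,0,0,0],[0,0,0,0,0,0],[0,0,0,0,0,0],[0,0,0,0,0,0],[0,0,0,0,0,0],[0,0,0,0,0,0]]' -0.68
```

```text
time_s: 21.65
eef_pos: [0.6531, 0.0799, 0.1233]
eef_rot: [-0.001, 1.0, 0.014, 0.0]
wrist_force: [1.0, 4.4, 3.7]
opening: 0.198
grasp_force: 62.9
```

```bash
python3 -m pendant '[[0,0,0,0,0,0],[0,0,0,0,0,0],[0,0,0,0,0,0],[0,0,0.15,0,0,0],[0,0,0.15,0,0,0],[0.01,-0.22,0.08,0,0,0],[0.01,-0.22,0,0,0,0],[0,-0.2,0,0,0,0],[0,-0.108,0,0,0,0],[0,0,0,0,0,0]]' 0.5 && python3 -m pendant '[[0,0,-0.15,0,0,0],[0,0,-0.15,0,0,0],[0,0,-0.08,0,0,0],[0,0,0,0,0,0],[0,0,0,0,0,0],[0,0,0,0,0,0],[0,0,0,0,0,0],[0,0,0,0,0,0],[0,0,0,0,0,0],[0,0,0,0,0,0]]' 0.5
```

```text
time_s: 22.9
eef_pos: [0.6569, -0.0719, 0.1988]
eef_rot: [-0.0, 1.0, 0.012, -0.0]
wrist_force: [0.5, 1.5, -0.1]
opening: 0.751
grasp_force: 0.0
time_s: 24.15
eef_pos: [0.6571, -0.0709, 0.1231]
eef_rot: [-0.0, 1.0, 0.014, -0.0]
wrist_force: [0.7, -0.5, 0.5]
opening: 0.751
grasp_force: 0.0
```

```bash
python3 -m pendant '[[0,0,0,0,0,0],[0,0,0,0,0,0],[0,0,0,0,0,0],[0,0,0,0,0,0],[0,0,0,0,0,0],[0,0,0,0,0,0],[0,0,0,0,0,0],[0,0,0,0,0,0],[0,0,0,0,0,0],[0,0,0,0,0,0]]' -0.68
```

```text
time_s: 25.4
eef_pos: [0.6578, -0.0727, 0.124]
eef_rot: [0.001, 1.0, 0.013, 0.001]
wrist_force: [0.1, -5.5, 3.5]
opening: 0.184
grasp_force: 60.9
```

```bash
python3 -m pendant '[[0,0,0,0,0,0],[0,0,0,0,0,0],[0,0,0,0,0,0],[0,0,0.15,0,0,0],[0,0,0.15,0,0,0],[0,0,0.08,0,0,0],[-0.008,0.156,0,0,0,0],[0,0.16,0,0,0,0],[0,0,0,0,0,0],[0,0,0,0,0,0]]' -0.1 && python3 -m pendant '[[0,0,-0.12,0,0,0],[0,0,-0.12,0,0,0],[0,0,-0.115,0,0,0],[0,0,0,0,0,0],[0,0,0,0,0,0],[0,0,0,0,0,0],[0,0,0,0,0,0],[0,0,0,0,0,0],[0,0,0,0,0,0],[0,0,0,0,0,0]]' -0.1
```

```text
time_s: 26.65
eef_pos: [0.6553, -0.0079, 0.1986]
eef_rot: [0.0, 1.0, 0.014, -0.0]
wrist_force: [-0.2, -1.0, -0.8]
opening: 0.448
grasp_force: 0.0
time_s: 27.9
eef_pos: [0.6555, -0.0075, 0.1281]
eef_rot: [-0.0, 1.0, 0.014, -0.0]
wrist_force: [0.1, -0.3, 0.4]
opening: 0.448
grasp_force: 0.0
```

```bash
python3 -m pendant '[[0,0,0,0,0,0],[0,0,0,0,0,0],[0,0,0,0,0,0],[0,0,0,0,0,0],[0,0,0,0,0,0],[0,0,0,0,0,0],[0,0,0,0,0,0],[0,0,0,0,0,0],[0,0,0,0,0,0],[0,0,0,0,0,0]]' -1
```

```text
time_s: 29.15
eef_pos: [0.6555, -0.0074, 0.1282]
eef_rot: [-0.0, 1.0, 0.014, 0.0]
wrist_force: [-0.2, 3.3, 3.1]
opening: 0.173
grasp_force: 58.6
```

Run:
```python
from h import *
t=save('top','pics/top4.png')['color'];s=save('scene','pics/scene4.png')['color']
a=cv2.resize(t[140:200,245:345],(500,300),interpolation=3); b=cv2.resize(s[125:205,235:315],(300,300),interpolation=3)
cv2.imwrite('pics/c7.png',np.hstack([a,b]))
H=np.array([.6594,-.1575]); print(ctrl.get_obs()['eef_pos'])
a0=.0266; p0=None
for th in np.arange(0,1.61,.1):
    p=H+.15*np.array([-np.sin(a0+th),np.cos(a0+th)])
    if p0 is not None: print(round(th,2),((p-p0)/.2).round(3),p.round(3))
    p0=p
```

```text
[ 0.65553537 -0.00742547  0.12816999]
0.1 [-0.075 -0.006] [ 0.64  -0.009]
0.2 [-0.074 -0.013] [ 0.626 -0.011]
0.3 [-0.072 -0.02 ] [ 0.611 -0.015]
0.4 [-0.07  -0.028] [ 0.597 -0.021]
0.5 [-0.067 -0.034] [ 0.584 -0.028]
0.6 [-0.063 -0.041] [ 0.571 -0.036]
0.7 [-0.058 -0.047] [ 0.56  -0.045]
0.8 [-0.053 -0.053] [ 0.549 -0.056]
0.9 [-0.048 -0.058] [ 0.539 -0.067]
1.0 [-0.042 -0.062] [ 0.531 -0.08 ]
1.1 [-0.036 -0.066] [ 0.524 -0.093]
1.2 [-0.029 -0.069] [ 0.518 -0.107]
1.3 [-0.022 -0.072] [ 0.514 -0.121]
1.4 [-0.014 -0.074] [ 0.511 -0.136]
1.5 [-0.007 -0.075] [ 0.51  -0.151]
1.6 [ 0.    -0.075] [ 0.51  -0.166]
```

View pics/c7.png

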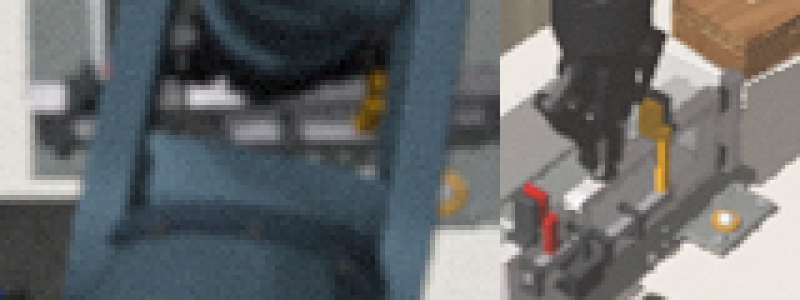

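Both tabs now sit against their rests (red at crop (540,200), yellow at (655,115)), and the handle is between the fingers. I swing the gate along its arc.

```bash
python3 -m pendant '[[-0.037,-0.002,0,0,0,0],[-0.038,-0.004,0,0,0,0],[-0.037,-0.006,0,0,0,0],[-0.037,-0.007,0,0,0,0],[-0.036,-0.01,0,0,0,0],[-0.036,-0.01,0,0,0,0],[-0.035,-0.014,0,0,0,0],[-0.035,-0.014,0,0,0,0],[-0.034,-0.017,0,0,0,0],[-0.033,-0.017,0,0,0,0]]' -1
```

```text
time_s: 30.5
eef_pos: [0.5837, -0.0286, 0.1282]
eef_rot: [0.0, 1.0, 0.014, 0.0]
wrist_force: [2.0, -0.7, 1.7]
opening: 0.167
grasp_force: 58.6
```

```bash
python3 -m pendant '[[-0.032,-0.02,0,0,0,0],[-0.031,-0.021,0,0,0,0],[-0.03,-0.023,0,0,0,0],[-0.028,-0.024,0,0,0,0],[-0.027,-0.026,0,0,0,0],[-0.026,-0.027,0,0,0,0],[-0.025,-0.028,0,0,0,0],[-0.023,-0.03,0,0,0,0],[-0.021,-0.031,0,0,0,0],[-0.021,-0.031,0,0,0,0]]' -1 && python3 -m pendant '[[-0.018,-0.033,0,0,0,0],[-0.018,-0.033,0,0,0,0],[-0.015,-0.034,0,0,0,0],[-0.014,-0.035,0,0,0,0],[-0.011,-0.036,0,0,0,0],[-0.011,-0.036,0,0,0,0],[-0.007,-0.037,0,0,0,0],[-0.007,-0.037,0,0,0,0],[-0.004,-0.037,0,0,0,0],[-0.003,-0.038,0,0,0,0]]' -1
```

```text
time_s: 31.75
eef_pos: [0.5317, -0.0808, 0.1282]
eef_rot: [0.0, 1.0, 0.013, 0.001]
wrist_force: [6.9, -1.7, -2.6]
opening: 0.171
grasp_force: 58.9
time_s: 33.0
eef_pos: [0.5109, -0.151, 0.1282]
eef_rot: [-0.0, 1.0, 0.013, 0.002]
wrist_force: [10.5, 1.7, -3.6]
opening: 0.173
grasp_force: 58.9
```

```bash
python3 -m pendant '[[0.005,-0.03,0,0,0,0],[0.005,-0.02,0,0,0,0],[0,0,0,0,0,0],[0,0,0,0,0,0],[0,0,0,0,0,0],[0,0,0,0,0,0],[0,0,0,0,0,0],[0,0,0,0,0,0],[0,0,0,0,0,0],[0,0,0,0,0,0]]' -1
python3 - <<'E'
from h import *
t=save('top','pics/top5.png')['color'];s=save('scene','pics/scene5.png')['color']
cv2.imwrite('pics/c8.png',np.hstack([cv2.resize(t[130:260,200:360],(400,325),interpolation=3),cv2.resize(s[120:280,200:360],(325,325),interpolation=3)]))
E
```

```text
time_s: 34.25
eef_pos: [0.511, -0.1608, 0.1281]
eef_rot: [-0.0, 1.0, 0.014, -0.0]
wrist_force: [-0.4, 2.0, 5.3]
opening: 0.165
grasp_force: 59.5
```

View pics/c8.png

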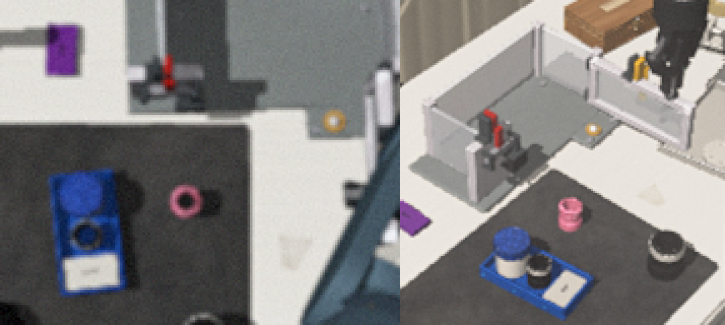

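The gate stands square to the doorway with the handle held at crop (672,95), both catches are squeezed, and the tray is packed and has not moved. Handing in.

```bash
python3 -c "
from bench import ctrl
print(ctrl.hand_in())"
```

```text
the job is handed in; nothing more can be done
None
```

I handed the job in at about 34 s of the 72 s allowed: jar and loupe stand in the tray beside the block, both catches are squeezed open, and the gate is held by its handle at about 1.55 rad (worked out from the arm's position); the hand-in returned no verdict.

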